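Dock a test sled under a retaining block

ROBOT

A 6-joint arm with a two-finger parallel gripper is mounted at the origin on a cart in front of the work surface, level with it; the furniture and walls round the work are solid. World frame = base frame: x ahead of the robot, y to its left, z up, the work surface at z = 0. Lengths are in mm, angles in rad, forces in N, time in s.
With the tool pointing down it reaches from about 300 to 775 mm from the base axis. Payload 14.6 kg.
Tool frame: the origin (TCP) lies on the centre line of the jaws, within the pads' length; the fingertips stand 19 mm ahead of it and the grasp point (between the pads) is the TCP (bot.tip_reach is the distance from the TCP to the fingertips, in mm); y points along the fingers, x is the direction in which the jaws open and shut, and the axes are right-handed (so a half turn about y gives the same grasp; the last joint's range is limited). The gripper opens to 85 mm and grips with 20 to 120 N. Pads are 22 mm wide; open, the fingers measure 114 mm over their backs; the gripper's body (76 mm by 85 mm) begins 54 mm behind the grasp point. The pads swing forward as they close: fully open they stand 13 mm farther back than shut.
Start: joints at [-1.172, 0.3, 1.521, -0, 1.321, -0.067], TCP at [247.018, -491.398, 220.981] pointing down, gripper open.
Joint ranges: [-3.03, 3.03], [-0.79, 2.21], [0.23, 2.52], [-1.04, 4.18], [0, 3.07], [-2.55, 2.55]. Speed limits (rad/s): [2.22, 2.22, 2.57, 3.14, 3.14, 3.14].

INTERFACE

Orientations are given as a unit quaternion [w, x, y, z].
In Python, from rig import bot gives the robot as it stands. Calls block until the motion is done:
- bot.move_to(position, orientation): joint-space move of the TCP to a pose.
- bot.servo_line(position, attitude=None, speed=150, until_force=None): straight line of the TCP; attitude=None keeps the orientation; speed is the mean speed in mm/s. With until_force (N) it stops when the force on the tool has changed by that much, and returns True; else False.
- bot.move_joints(angles): joint-space move.
- bot.move_gripper(opening, grip_force=None): finger opening in mm; grip_force is the grip in N (None keeps the last); returns when the fingers have stopped.
- bot.dwell(seconds).
- bot.ik(position, orientation): joint angles nearest the present ones, or None.
- bot.read_state(): the state.
- bot.read_camera(name): name is "scene" or "top" or "wrist"; returns a dict with "image" (384x512x3 uint8, blue, green, red), "depth" (384x512 float32, mm along the optical axis (not along the pixel's ray), 0 where there is no reading), "fovy" (degrees; the focal length in pixels is half the picture's height over the tangent of half this angle, whatever the lens; pixels are square), "cx", "cy" (the principal point, pixels), "k1" (the pictures are not rectified: a ray, as slopes to the right and down, at radius r is drawn at 1 + k1 r^2 times it, then the intrinsics apply), "eye" and "attitude" of the camera in the world; the wrist camera has in their place "mount" (4x4, takes a point from camera to tool coordinates, whose origin is the TCP and whose axes are the tool frame's). Camera axes: x right, y down, z forward; pixel columns grow to the right and rows downward; lengths in mm; the calibration is good to about 2 mm. A picture is of the moment at which its call begins: read the wrist's pose just before it.
A pose or a line that the arm cannot do raises bot.MotionError and nothing moves.
- bot.finish_job(): hands the job in, once; it reports no verdict.
The state is a dict: "clock": time; "joint_positions": joint angles; "qvel": joint speeds; "effort": joint torques, N m; "ee_pos": TCP position; "tool_rot": TCP orientation; "ft_force": force on the tool from outside, world axes, zero at the start; "moment": the same for the moment, N m; "grip_width": finger opening in mm.
Only numpy, scipy, OpenCV 4.12 (cv2) and the standard library are available. Lean on these libraries where they do the work, as an engineer would, in place of code of your own. Each camera call takes 0.05 s, during which the arm holds its last target.

TASK

Pick up the metal test sled by its black grip block, set its tongue on the bed of the docking fixture and slide it in under the overhanging retaining block until the hidden spring toe has dropped into the tongue's notch. The stop inside is set to a different depth each time and cannot be seen: feel for it and press the sled home against it with about 15 N (at least 10), never with more than 25 N. Then let go, leaving it docked, and leave the other things on the bench where they are.

Things in the scene. Friction and masses are not known exactly. Their poses are not given: they have to be found in the camera images.
- sled: Loose aluminium sled, 0.2 to 0.33 kg. Origin: centre of its black grip block, 36 mm above the underside; z up, y forward along the tongue. Grip block 30 mm (x) x 30 mm (y), free from 24 mm below to 22 mm above the origin. Flat shoe and tongue under it: 36 mm wide (x), 12 mm thick, from y = -17 mm to the nose at y = +105 mm.
- sled_nose (a point): Tip of the sled's tongue, on the underside, 105 mm ahead (y) of and 36 mm below the grip block's centre. The top of the nose is a ramp, 6 mm high at the tip and 12 mm after 12 mm. Across the tongue's top runs a notch 11 mm long, its middle 38 mm behind the tip.
- dock: Fixture fixed to the bench: base plate 90 (x) x 210 (y) x 10 mm, dark retaining block on its far part. Origin: on the bench under the middle of the pocket's mouth; z up, y into the pocket. The open bed runs from y = -126 mm to the mouth at y = 0; the block covers y 0 to 82, x -40 to 40 mm, its top 32 mm above the bench. Docked, the sled's origin is at y = -63 to -43 mm.
- dock_mouth (a point): Middle of the pocket's mouth, on the bed, 10 mm above the bench. The pocket is 39 mm wide and 14 mm high; two guides, 11 mm high, flare the way in to about 48 mm over the last 15 mm before the mouth. Inside, unseen: a rigid stop 42 to 62 mm from the mouth (differs each time, not told), and the spring toe 38 mm before the stop.
- housing: Rear end plate of the retaining block, 80 x 6 x 22 mm, fixed; origin in the middle of its outer face at bed height, 82 mm behind the mouth; y into the pocket as for the dock. It carries the unseen adjustable stop and the toe, which stand somewhere between it and the mouth; pressing on the stop counts as pressing on this.
- toe (a joint): Lift (m) of the hidden spring toe (a roller) that presses down with 3 to 4.5 N: 0 at rest (nothing under it, or dropped in the notch), 0.003 riding on the tongue. Met with the nose 6 to 32 mm inside, it resists with 4 to 12 N for some 6 mm, then the sled drags with 4 to 10 N; 3 mm before the stop the toe drops into the notch and the push falls to 2 to 4 N. The notch then holds the sled in.
- pcb_module: Bystander: small populated circuit board, 45 x 75 x 13 mm; origin under its middle.
- side_cutters: Bystander: side cutters lying flat, 129 x 75 x 12 mm; origin under the middle.
- tape_black: Bystander: roll of black tape lying flat, diameter 67 mm, 19 mm high; origin under its middle.
- magnet_tray: Bystander: small steel tray with screws, 60 x 100 x 16 mm; origin under its middle.
There are look-alikes about, which are no part of the job. What is shaped like the sled but yellow is not meant.

How it is judged (in metres and radians):
On the way, in this order (a step that is already met when the one before it is completed fails the run):
1. the sled lies flat on the bed with its nose at least 4 mm inside the pocket (y of sled in the frame of dock above -0.101 m and z of sled in the frame of dock below 0.049 m and x of sled in the frame of dock between -0.004 and 0.004 m), for 0.1 s.
2. with the toe in the notch, the sled is pressed home against the stop with at least 10 N (value of joint toe below 0.001 m and y of sled in the frame of dock above -0.065 m and z of sled in the frame of dock between 0.044 and 0.0485 m and angle between the y axis of sled and the y axis of dock, either way round below 0.08 rad and angle between sled's own z axis and vertical below 0.05 rad and contact force between sled and housing above 10 N), for 0.1 s.
At the end, for the whole second after the job is handed in: The sled's nose is at least 40 mm inside the pocket, flat on the bed (within 2.5 mm) and square (0.08 rad), the spring toe has dropped into the notch (lift below 1 mm), and the sled is released and at rest (value of joint toe below 0.001 m and y of sled in the frame of dock above -0.065 m and z of sled in the frame of dock between 0.044 and 0.0485 m and angle between the y axis of sled and the y axis of dock, either way round below 0.08 rad and angle between sled's own z axis and vertical below 0.05 rad and linear speed of sled below 0.01 m/s); the robot touches nothing.
It fails at once if the sled is pressed against the stop inside the pocket with more than 25 N (contact force between sled and housing above 25 N).
It fails at once if the green circuit board is moved by more than 20 mm (distance of pcb_module from where it was at the start of the episode above 0.02 m).
It fails at once if the pair of red-handled cutters is moved by more than 20 mm (distance of side_cutters from where it was at the start of the episode above 0.02 m).
It fails at once if the roll of black tape is moved by more than 20 mm (distance of tape_black from where it was at the start of the episode above 0.02 m).
It fails at once if the small steel tray is moved by more than 20 mm (distance of magnet_tray from where it was at the start of the episode above 0.02 m).
It also fails if it takes over 69 s, if anything falls off the work surface, if the arm or the gripper's body presses on something with over 40 N, if the wrist force passes 120 N, or if a joint passes its speed limit or range.

## Working session

There is one attempt and no reset: what is moved stays moved. The work goes in short steps, each a Python script; the robot and the scene stay as the last script left them, time stands still between calls to the robot, and variables do not carry over. Pictures are saved under pics/ and viewed, and the job is handed in when it is done.

```bash
ls; mkdir -p pics; python3 - <<'E'
from rig import bot
import cv2
for n in ("scene","top","wrist"):
    s=bot.read_state(); c=bot.read_camera(n)
    cv2.imwrite(f"pics/{n}0.png",c["image"])
    print(n,{k:v for k,v in c.items() if k not in("image","depth")})
print(s)
E
```

```text
pics
scene {'fovy': 50.27473092892022, 'cx': 250.41271933720427, 'cy': 191.73043039661465, 'k1': -0.12174682653951695, 'eye': array([-163.51874734, -959.9095953 , 1195.77903231]), 'attitude': array([-0.34804703,  0.86385716, -0.33952027,  0.13168166])}
top {'fovy': 49.7303338716705, 'cx': 262.63890164465755, 'cy': 185.30590751321526, 'k1': -0.00397974152353553, 'eye': array([ 322.35997904, -151.27271698, 1337.19332343]), 'attitude': array([-0.05996488,  0.70531045, -0.70451906,  0.05093396])}
wrist {'fovy': 63.215880098981465, 'cx': 256.84865878246984, 'cy': 187.88616296285417, 'k1': -0.0025492272316081886, 'mount': array([[ 9.99999674e-01, -3.52681826e-04, -7.25983645e-04,
        -9.62057598e-01],
       [ 6.06602823e-04, -2.64936849e-01,  9.64265575e-01,
        -1.53962626e+02],
       [-5.32418763e-04, -9.64265701e-01, -2.64936548e-01,
         6.67348859e+01],
       [ 0.00000000e+00,  0.00000000e+00,  0.00000000e+00,
         1.00000000e+00]])}
{'clock': 0.1, 'joint_positions': array([-1.17160415e+00,  3.00433200e-01,  1.52152403e+00, -3.95137607e-06,
        1.32068216e+00, -6.65766463e-02]), 'qvel': array([ 3.94071012e-04, -2.03434384e-03, -4.08429031e-03, -3.62997371e-04,
       -3.42449578e-06, -7.58651888e-04]), 'effort': array([-4.29192623e-04, -5.44370770e+01, -3.62369049e+01, -8.58839758e-05,
        3.04383815e-03,  1.03391719e-05]), 'ee_pos': array([ 246.93364596, -491.20716441,  220.46624123]), 'tool_rot': array([ 0.60210865, -0.60168134,  0.3714117 , -0.37080735]), 'ft_force': array([ 0.07028078, -0.06421115,  0.52519172]), 'moment': array([ 0.00536233, -0.00849779,  0.02958464]), 'grip_width': 85.49229847000943}
```

View pics/scene0.png

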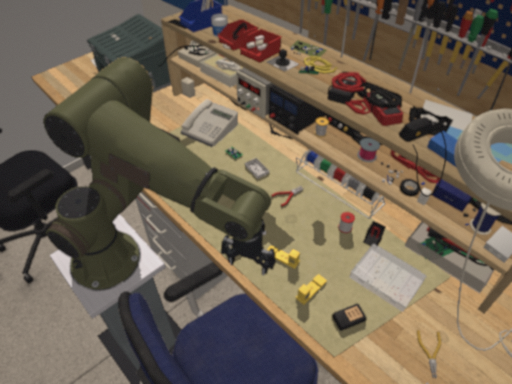

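View pics/top0.png

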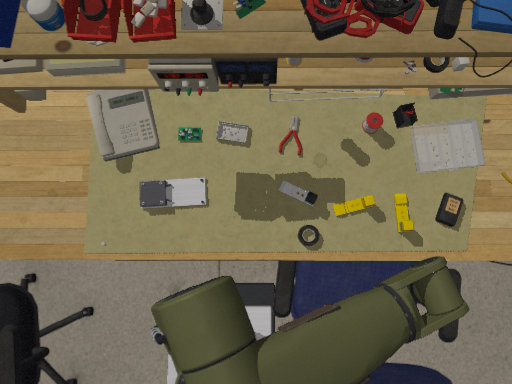

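View pics/wrist0.png

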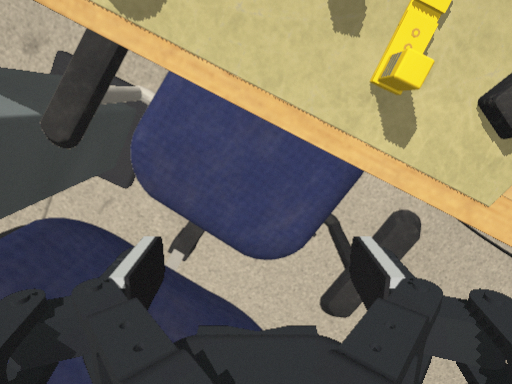

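The top view shows the sled near px (298,192), with its black grip at (311,197) and its tongue to the left. The dock is near (173,193), with its dark block on the left, so the pocket points to world +y. The two yellow look-alikes are at (354,206) and (403,212). Next I'll measure.

```bash
cat > h.py <<'E'
import numpy as np, cv2
from scipy.spatial.transform import Rotation as R
from rig import bot
def q2R(q): return R.from_quat([q[1],q[2],q[3],q[0]])
def R2q(r):
    a=r.as_quat(); return np.array([a[3],a[0],a[1],a[2]])
def shot(n):
    s=bot.read_state(); c=bot.read_camera(n)
    if 'mount' in c:
        M=c['mount']; r=q2R(s['tool_rot']).as_matrix()
        c['Rm']=r@M[:3,:3]; c['o']=np.array(s['ee_pos'])+r@M[:3,3]
    else:
        c['Rm']=q2R(c['attitude']).as_matrix(); c['o']=np.array(c['eye'])
    c['f']=192/np.tan(np.radians(c['fovy']/2)); return c
def slopes(c,px):
    px=np.atleast_2d(np.float64(px)); d=(px-[c['cx'],c['cy']])/c['f']; u=d.copy()
    for _ in range(20): u=d/(1+c['k1']*(u**2).sum(1,keepdims=True))
    return u
def plane(c,px,z):
    u=slopes(c,px); d=np.c_[u,np.ones(len(u))]@c['Rm'].T
    return c['o']+d*((z-c['o'][2])/d[:,2])[:,None]
def cloud(c):
    v,u=np.mgrid[0:384,0:512]; p=np.c_[u.ravel(),v.ravel()]
    s=slopes(c,p); D=c['depth'].ravel()[:,None]
    return (c['o']+(np.c_[s,np.ones(len(s))]*D)@c['Rm'].T).reshape(384,512,3)
def proj(c,P):
    p=(np.atleast_2d(P)-c['o'])@c['Rm']; u=p[:,:2]/p[:,2:]; u=u*(1+c['k1']*(u**2).sum(1,keepdims=True))
    return u*c['f']+[c['cx'],c['cy']]
E
python3 - <<'E'
from h import *
c=shot("top"); np.set_printoptions(precision=1,suppress=True)
P=cloud(c)
for n,p in dict(grip=(311,197),tongue=(290,188),block=(153,193),bed=(190,193),mat=(260,230),tape=(300,236),cut=(285,148)).items(): print(n,P[p[1],p[0]])
cv2.imwrite("pics/topz.png",cv2.resize(c["image"][110:260,120:340],(792,540),interpolation=cv2.INTER_CUBIC))
E
```

```text
grip [ 488.2 -285.2   56.9]
tongue [ 523.8 -222.7    9. ]
block [503.5 214.4  36.3]
bed [507.1 101.3  10.7]
mat [ 388.5 -125.8    1.8]
tape [ 368.9 -252.2   22.5]
cut [ 658.4 -207.6    3.2]
```

View pics/topz.png

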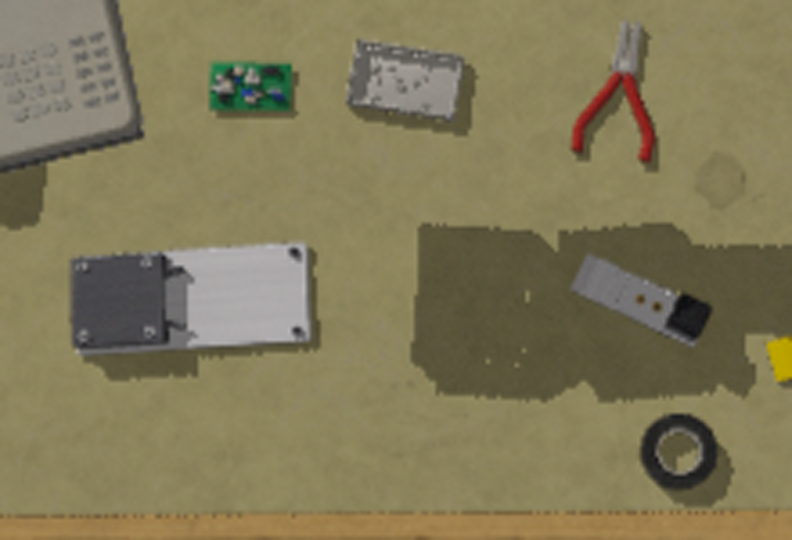

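```bash
cat >> h.py <<'E'
def ori(yaw,flip=False):
    "tool down; sled/dock y axis at world angle yaw; tool z along it (or opposite if flip)"
    y=np.array([0,0,-1.]); z=np.array([np.cos(yaw),np.sin(yaw),0])*(-1 if flip else 1)
    x=np.cross(y,z); return R2q(R.from_matrix(np.c_[x,y,z]))
E
python3 - <<'E'
from h import *
np.set_printoptions(precision=2,suppress=True)
for f in (0,1):
    for nm,p,y in (("dockview",(505,80,250),93),("dock",(505,0,46),93),("docked",(500,100,46),93),("sled",(488,-285,36),64),("sledview",(500,-300,250),64)):
        print(f,nm,bot.ik(np.array(p,float),ori(np.radians(y),f)))
E
```

```text
0 dockview [ 0.09  0.19  1.59 -0.    1.36  0.03]
0 dock [-0.07  0.43  1.8  -0.    0.91 -0.12]
0 docked [ 0.13  0.43  1.79 -0.    0.92  0.07]
0 sled [-0.59  0.55  1.63 -0.    0.96 -0.14]
0 sledview [-0.6   0.35  1.38 -0.    1.41 -0.15]
1 dockview None
1 dock None
1 docked None
1 sled None
1 sledview None
```

```bash
python3 - <<'E'
from h import *
np.set_printoptions(precision=1,suppress=True)
bot.move_to(np.array([505,190,230.]),ori(np.radians(93)))
c=shot("wrist"); cv2.imwrite("pics/dock1.png",c["image"]); import pickle; pickle.dump(c,open("dock1.pkl","wb"))
bot.move_to(np.array([500,-210,230.]),ori(np.radians(64)))
c=shot("wrist"); cv2.imwrite("pics/sled1.png",c["image"]); pickle.dump(c,open("sled1.pkl","wb"))
print(bot.read_state()["clock"])
E
```

```text
4.3583
```

View pics/dock1.png

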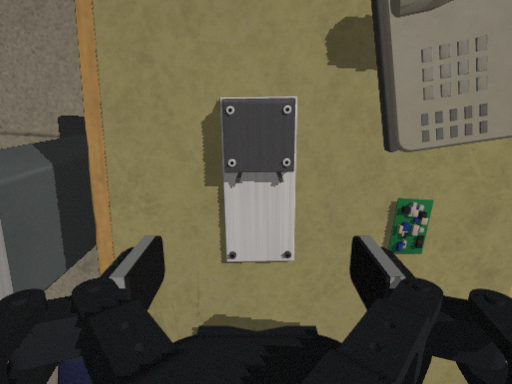

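View pics/sled1.png

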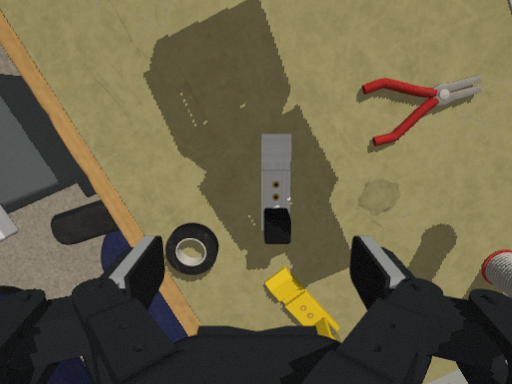

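The dock picture shows the block at px (222–297, 98–173) and the bed running down to row 262. The sled picture shows the grip at (264–291, 208–243) and the nose at row 134. Next I'll fit these shapes.

```bash
cat > meas.py <<'E'
from h import *
def biggest(m,seed=None):
    m=cv2.morphologyEx(m.astype(np.uint8)*255,cv2.MORPH_OPEN,np.ones((3,3)))
    cs,_=cv2.findContours(m,cv2.RETR_EXTERNAL,cv2.CHAIN_APPROX_NONE)
    return max(cs,key=lambda k:cv2.contourArea(k) if seed is None or cv2.pointPolygonTest(k,seed,False)>=0 else -1)
def rect(c,k,z):
    P=plane(c,k[:,0,:].astype(float),z)[:,:2]
    r=cv2.minAreaRect(P.astype(np.float32)); return r,cv2.boxPoints(r)
E
python3 - <<'E'
from meas import *
import pickle
np.set_printoptions(precision=1,suppress=True)
c=pickle.load(open("dock1.pkl","rb")); P=cloud(c); im=c["image"]
for p in ((260,130),(260,220),(228,220),(350,180)): print(p,P[p[1],p[0]],im[p[1],p[0]])
g=cv2.cvtColor(im,cv2.COLOR_BGR2HSV).astype(int)
roi=np.zeros(g.shape[:2],bool); roi[90:275,205:310]=1
k=biggest(roi&(g[...,1]<45)&(g[...,2]<110),(260,130)); print("block",cv2.boundingRect(k),*rect(c,k,32))
k2=biggest(roi&(g[...,1]<60)&(g[...,2]>150),(260,220)); print("bed",cv2.boundingRect(k2),*rect(c,k2,10))
v=im.copy(); cv2.drawContours(v,[k,k2],-1,(0,0,255),1)
A=cv2.resize(v[90:275,205:310],None,fx=3,fy=3,interpolation=0)
c=pickle.load(open("sled1.pkl","rb")); P=cloud(c); im=c["image"]
for p in ((278,225),(276,160),(276,136),(276,120)): print(p,P[p[1],p[0]],im[p[1],p[0]])
g=cv2.cvtColor(im,cv2.COLOR_BGR2HSV).astype(int)
roi=np.zeros(g.shape[:2],bool); roi[125:250,250:305]=1
k=biggest(roi&(g[...,2]<45),(278,225)); print("grip",cv2.boundingRect(k),*rect(c,k,58))
k2=biggest(roi&(g[...,1]<50)&(g[...,2]>70),(276,160)); print("tongue",cv2.boundingRect(k2),*rect(c,k2,12))
v=im.copy(); cv2.drawContours(v,[k,k2],-1,(0,0,255),1)
B=cv2.resize(v[120:260,240:310],None,fx=4,fy=4,interpolation=0)
h=max(A.shape[0],B.shape[0]); pad=lambda a:cv2.copyMakeBorder(a,0,h-a.shape[0],0,8,0)
cv2.imwrite("pics/m1.png",np.hstack([pad(A),pad(B)]))
E
```

```text
(260, 130) [506.  227.7  32.8] [61 58 58]
(260, 220) [512.3 113.4  12.6] [162 166 171]
(228, 220) [471.5 110.4  10.2] [159 161 164]
(350, 180) [623.4 168.5   0.8] [ 79 119 129]
block (220, 98, 75, 88) ((503.9792175292969, 212.76199340820312), (82.00479888916016, 97.62000274658203), 3.518406391143799) [[460.1 259. ]
 [466.  161.5]
 [547.9 166.6]
 [541.9 264. ]]
bed (225, 172, 71, 89) ((512.2218017578125, 115.14071655273438), (88.61860656738281, 118.97012329101562), 3.603257179260254) [[464.3 171.7]
 [471.7  53. ]
 [560.2  58.6]
 [552.7 177.3]]
(278, 225) [ 492.1 -277.4   58.4] [14 19 19]
(276, 160) [ 520.1 -218.5   12.1] [119 122 125]
(276, 136) [ 532.3 -193.     7.5] [119 122 124]
(276, 120) [ 540.5 -176.6    0.8] [55 83 89]
grip (264, 208, 27, 36) ((490.768310546875, -277.9927978515625), (42.20246505737305, 29.35575294494629), 64.3893051147461) [[ 468.4 -290.7]
 [ 494.9 -303.4]
 [ 513.1 -265.3]
 [ 486.7 -252.6]]
tongue (261, 133, 31, 98) ((507.41619873046875, -244.94192504882812), (123.16548919677734, 36.23405838012695), 64.24330139160156) [[ 464.3 -292.5]
 [ 497.  -308.3]
 [ 550.5 -197.4]
 [ 517.9 -181.6]]
```

View pics/m1.png

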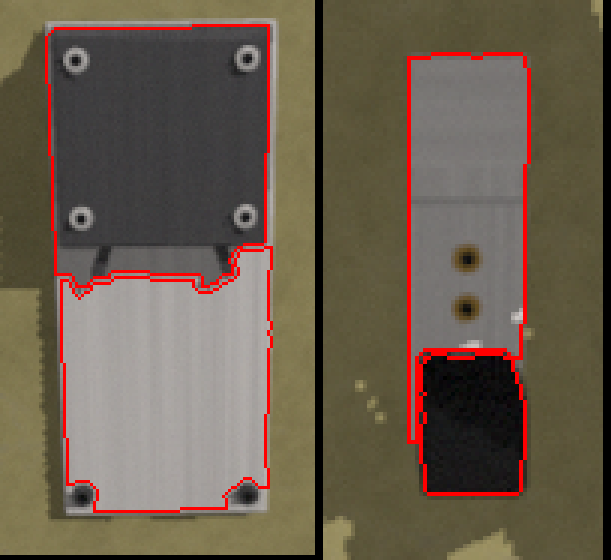

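```bash
python3 - <<'E'
from meas import *
import pickle
np.set_printoptions(precision=2,suppress=True)
c=pickle.load(open("dock1.pkl","rb")); g=cv2.GaussianBlur(cv2.cvtColor(c["image"],cv2.COLOR_BGR2LAB),(3,3),0).astype(float)
def edge_rows(rows,lo,hi):
    o=[]
    for r in rows:
        d=np.abs(np.gradient(g[r,lo:hi],axis=0)).sum(1); i=d.argmax()
        if 0<i<len(d)-1:
            a,b,e=d[i-1:i+2]; o.append((lo+i+.5*(a-e)/(a-2*b+e),r))
    return np.array(o)
def edge_cols(cols,lo,hi):
    o=[]
    for q in cols:
        d=np.abs(np.gradient(g[lo:hi,q],axis=0)).sum(1); i=d.argmax()
        if 0<i<len(d)-1:
            a,b,e=d[i-1:i+2]; o.append((q,lo+i+.5*(a-e)/(a-2*b+e)))
    return np.array(o)
def line(n,px,z):
    P=plane(c,px,z)[:,:2]; l=cv2.fitLine(P.astype(np.float32),cv2.DIST_HUBER,0,.01,.01).ravel()
    ang=np.degrees(np.arctan2(l[1],l[0]))%180; n_=np.array([-l[1],l[0]])
    print(n,"ang %.2f pt"%ang,l[2:],"res %.2f"%np.std((P-l[2:])@n_), px.mean(0)); return l
BL=line("bedL",edge_rows(range(192,245),218,234),10)
BR=line("bedR",edge_rows(range(192,245),288,303),10)
KL=line("blkL",edge_rows(range(112,158),215,230),32)
KR=line("blkR",edge_rows(range(112,158),288,296),32)
KF=line("blkF",edge_cols(range(246,276),166,178),32)
KB=line("blkB",edge_cols(range(236,284),94,106),32)
BF=line("bedF",edge_cols(range(242,280),255,268),10)
th=np.radians(93.57); u=np.array([np.cos(th),np.sin(th)]); v=np.array([u[1],-u[0]])  # v = dock x
for n,l in (("BL",BL),("BR",BR),("KL",KL),("KR",KR)): print(n,"x",l[2:]@v)
for n,l in (("KF",KF),("KB",KB),("BF",BF)): print(n,"y",l[2:]@u)
E
```

```text
bedL ang 93.49 pt [467.31 109.82] res 0.06 [224.64 218.  ]
bedR ang 93.31 pt [556.48 112.72] res 0.15 [294.52 218.  ]
blkL ang 93.33 pt [464.55 222.83] res 1.71 [222.91 134.5 ]
blkR ang 92.73 pt [545.63 208.79] res 0.14 [294.19 147.95]
blkF ang 3.13 pt [510.4  180.01] res 0.07 [260.5  171.96]
blkB ang 3.59 pt [503.64 261.64] res 0.07 [259.5  98.1]
bedF ang 4.37 pt [518.32  55.44] res 0.20 [260.5  260.45]
BL x 473.2440844312888
BR x 562.4228086598519
KL x 477.52116947626484
KR x 557.5767268888964
KF y 147.87521947555302
KB y 229.77635197480683
BF y 23.060549506152462
```

```bash
python3 - <<'E'
from h import *
np.set_printoptions(precision=2,suppress=True)
q=ori(np.radians(64.24)); p=np.array([488.3,-284.3,0])
bot.move_gripper(56,60)
bot.move_to(p+[0,0,130],q)
print(bot.servo_line(p+[0,0,37.5],speed=90,until_force=8))
s=bot.read_state(); print(s["ee_pos"],s["ft_force"],s["grip_width"],s["clock"])
c=shot("wrist"); cv2.imwrite("pics/pre.png",c["image"])
E
```

```text
False
[ 488.59 -284.47   38.09] [-0.27 -0.59 -0.41] 56.13332998978639 6.5083
```

View pics/pre.png

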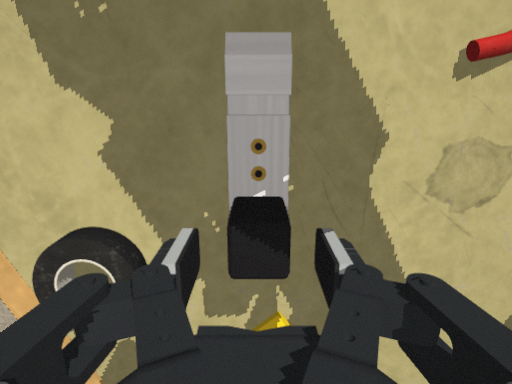

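The grip block at px (229–290, 197–278) lies centred between the pads, and nothing else is in the way. I'll close, lift, and take another look.

```bash
python3 - <<'E'
from h import *
np.set_printoptions(precision=2,suppress=True)
bot.move_gripper(20,70)
s=bot.read_state(); print(s["ee_pos"],s["ft_force"],s["grip_width"])
p=np.array(s["ee_pos"]); 
c=shot("wrist"); cv2.imwrite("pics/gr0.png",c["image"])
bot.servo_line(np.array([488.3,-284.3,110]),speed=100)
s=bot.read_state(); print(s["ee_pos"],s["ft_force"],s["moment"],s["grip_width"],s["clock"])
c=shot("wrist"); cv2.imwrite("pics/gr1.png",c["image"]); import pickle; pickle.dump((c,s),open("gr1.pkl","wb"))
E
```

```text
[ 488.63 -284.52   38.17] [-0.07  0.23  5.76] 27.674974259111345
[ 487.95 -284.08  109.27] [ 0.65  0.29 -3.75] [-0.03  0.05 -0.01] 27.793283469443473 7.8417
```

View pics/gr1.png

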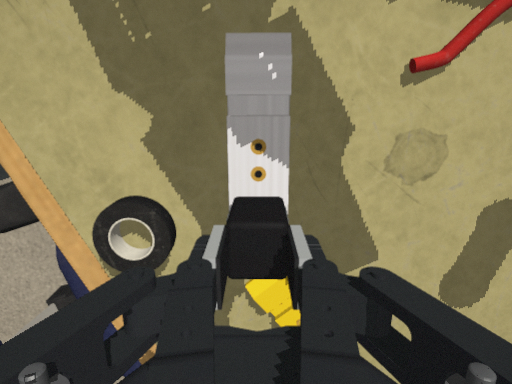

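```bash
python3 - <<'E'
from meas import *
import pickle
np.set_printoptions(precision=2,suppress=True)
c,s=pickle.load(open("gr1.pkl","rb"))
t=np.array(s["ee_pos"]); r=q2R(s["tool_rot"]).as_matrix()
P=cloud(c)
def tool(x): return (x-t)@r
for p in ((258,40),(258,55),(258,75),(258,105),(240,120),(276,120),(258,210)): print(p,tool(P[p[1],p[0]]))
g=cv2.cvtColor(c["image"],cv2.COLOR_BGR2HSV).astype(int)
roi=np.zeros(g.shape[:2],bool); roi[20:200,200:320]=1
k=biggest(roi&(g[...,1]<50)&(g[...,2]>70),(240,60))
print(cv2.boundingRect(k))
k=k[:,0,:]
for rows,h,w in (((50,88),24,"ramp"),((100,195),24,"flat")):
    for side in (min,max):
        e=np.array([(side(k[k[:,1]==y][:,0]),y) for y in range(*rows) if (k[:,1]==y).any()],float)
        q=tool(plane(c,e,t[2]-26.2)); a=np.polyfit(q[:,2],q[:,0],1); print(w,side.__name__,"slope %.4f"%a[0],"x at mean",q[:,0].mean(), "z",q[[0,-1],2])
e=np.array([[235,33],[258,33],[280,33.]]); print("nose",tool(plane(c,e,t[2]-32.2)))
print(tool(plane(c,[[235,94],[235,115.]],t[2]-26.2)))
E
```

```text
(258, 40) [-0.36 28.66 99.68]
(258, 55) [-0.36 26.56 91.9 ]
(258, 75) [-0.37 24.71 81.61]
(258, 105) [-0.34 30.94 65.88]
(240, 120) [-10.49  25.59  57.76]
(276, 120) [ 9.82 26.17 57.72]
(258, 210) [-0.41 -3.19 14.29]
(225, 32, 67, 168)
ramp min slope 0.0273 x at mean -18.258466617226304 z [94.35 75.51]
ramp max slope -0.0282 x at mean 17.525741874009213 z [94.32 75.48]
flat min slope 0.0084 x at mean -18.112745859929497 z [68.62 14.12]
flat max slope -0.0115 x at mean 17.47341193260971 z [68.6  14.13]
nose [[-12.89  32.23 103.82]
 [ -0.35  32.22 103.81]
 [ 11.63  32.2  103.8 ]]
[[-13.08  26.23  71.81]
 [-13.3   26.23  60.48]]
```

```bash
cat >> h.py <<'E'
TH=np.radians(93.43); U=np.array([np.cos(TH),np.sin(TH),0]); V=np.array([U[1],-U[0],0]); M=np.array([507.5,180.0,0])
def dk(x,y,z): return M+V*x+U*y+[0,0,z]
def fd(s): f=np.array(s["ft_force"]); return np.array([f@V,f@U,f[2]])
def pd(s): p=np.array(s["ee_pos"])-M; return np.array([p@V,p@U,p[2]])
E
python3 - <<'E'
from h import *
np.set_printoptions(precision=2,suppress=True)
q=ori(TH)
bot.move_to(dk(.2,-126,120),q)
bot.servo_line(dk(.2,-126,62),speed=80)
bot.dwell(.3)
s=bot.read_state(); print(pd(s),fd(s),s["moment"])
c=shot("wrist"); cv2.imwrite("pics/d2.png",c["image"]); import pickle; pickle.dump((c,s),open("d2.pkl","wb"))
print(bot.servo_line(dk(.2,-126,45.5),speed=12,until_force=4))
s=bot.read_state(); print(pd(s),fd(s),s["moment"],s["clock"])
E
```

```text
[   0.32 -125.99   62.28] [-0.72  0.43 -3.23] [-0.06  0.07  0.05]
True
[   0.28 -126.1    48.12] [-1.21 -0.02  5.29] [-0.09  0.2   0.05] 11.4583
```

View pics/d2.png

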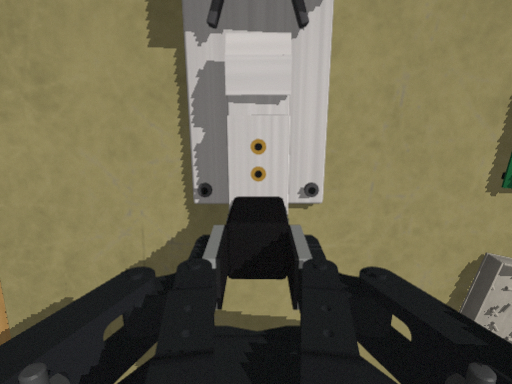

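```bash
python3 - <<'E'
from h import *
np.set_printoptions(precision=2,suppress=True)
bot.servo_line(dk(.25,-126,48.3),speed=10)
s=bot.read_state(); print(pd(s),fd(s))
for y in (-118,-112,-106,-102,-99,-97,-96):
    hit=bot.servo_line(dk(.25,y,48.3),speed=25,until_force=8)
    s=bot.read_state(); print(y,hit,pd(s),fd(s),np.array(s["moment"]),s["clock"])
    if hit: break
E
```

```text
[   0.28 -126.03   48.24] [ 0.44 -0.7  -2.14]
-118 False [   0.2  -117.7    48.23] [-0.21 -0.03 -1.55] [ 0.08  0.04 -0.01] 12.1833
-112 False [   0.2  -111.82   48.26] [ 0.11  1.06 -2.2 ] [ 0.07  0.06 -0.06] 12.575
-106 False [   0.21 -105.81   48.27] [ 0.17 -0.24 -1.93] [ 0.09  0.04 -0.03] 12.9667
-102 False [   0.23 -101.85   48.28] [-0.16  0.45 -1.77] [0.09 0.02 0.04] 13.275
-99 False [  0.23 -98.86  48.28] [ 0.37  0.34 -1.78] [ 0.02  0.04 -0.02] 13.5417
-97 False [  0.23 -96.9   48.28] [-0.58  0.15 -2.62] [ 0.02 -0.03 -0.08] 13.7917
-96 False [  0.25 -95.93  48.3 ] [ 0.44  0.7  -2.28] [-0.    0.01 -0.04] 14.0417
```

```bash
python3 - <<'E'
from h import *
np.set_printoptions(precision=2,suppress=True)
bot.dwell(.2)
y=-96
while y<-66:
    y+=1
    hit=bot.servo_line(dk(.25,y,48.3),speed=12,until_force=11)
    s=bot.read_state(); print(y,hit,pd(s),fd(s),"%.2f"%s["clock"])
    if hit or fd(s)[1]<-9: break
E
```

```text
-95 False [  0.27 -94.93  48.31] [-0.01  0.52 -3.42] 14.49
-94 False [  0.26 -93.93  48.29] [ 0.54  0.31 -2.4 ] 14.74
-93 False [  0.23 -92.93  48.28] [-0.12 -0.08 -1.71] 14.99
-92 False [  0.24 -91.93  48.29] [-0.61  0.65 -2.15] 15.24
-91 False [  0.23 -90.95  48.28] [ 0.59 -0.4  -2.09] 15.49
-90 False [  0.26 -89.95  48.3 ] [-0.11  0.79 -2.17] 15.74
-89 False [  0.24 -88.92  48.29] [ 0.89  0.58 -1.92] 15.99
-88 False [  0.29 -88.11  48.34] [ 0.5  -2.29 -1.04] 16.24
-87 False [  0.37 -87.25  48.45] [ 0.08 -5.16  0.4 ] 16.49
-86 False [  0.35 -86.27  48.43] [ 0.01 -5.96  0.82] 16.74
-85 False [  0.36 -85.28  48.43] [-0.2  -5.31  0.33] 16.99
-84 False [  0.37 -84.33  48.43] [ 0.27 -6.44  0.66] 17.24
-83 False [  0.38 -83.39  48.44] [-0.38 -6.49  0.9 ] 17.49
-82 False [  0.37 -82.33  48.43] [ 0.84 -5.21  0.53] 17.74
-81 False [  0.36 -81.22  48.4 ] [ 0.63 -4.31  0.41] 17.99
-80 False [  0.31 -80.07  48.36] [ 1.3  -5.05 -0.42] 18.24
-79 False [  0.3  -78.98  48.31] [ 0.47 -3.85  0.02] 18.49
-78 False [  0.27 -77.96  48.31] [ 0.15 -3.73 -0.24] 18.74
-77 False [  0.26 -76.96  48.29] [ 0.21 -3.7  -0.9 ] 18.99
-76 False [  0.24 -75.93  48.28] [ 0.73 -3.16 -0.84] 19.24
-75 False [  0.23 -74.95  48.27] [ 0.28 -3.8  -0.97] 19.49
-74 False [  0.22 -73.93  48.27] [ 0.07 -3.6  -0.3 ] 19.74
-73 False [  0.24 -72.91  48.28] [-0.3  -3.6  -1.03] 19.99
-72 False [  0.23 -71.93  48.28] [ 0.5  -3.22  0.14] 20.24
-71 False [  0.24 -70.91  48.28] [ 0.81 -3.58 -0.78] 20.49
-70 False [  0.22 -69.9   48.27] [ 1.56 -3.25 -0.73] 20.74
-69 False [  0.24 -68.9   48.29] [ 1.07 -3.31 -0.22] 20.99
-68 False [  0.23 -67.9   48.28] [ 0.29 -2.85 -0.21] 21.24
-67 False [  0.24 -66.92  48.29] [ 0.72 -2.82 -0.58] 21.49
-66 False [  0.24 -65.91  48.28] [ 0.38 -3.96 -0.55] 21.74
```

```bash
python3 - <<'E'
from h import *
np.set_printoptions(precision=2,suppress=True)
y=-66
while y<-46:
    y+=.5
    hit=bot.servo_line(dk(.25,y,48.3),speed=6,until_force=7)
    s=bot.read_state(); print(y,hit,pd(s),fd(s),"%.2f"%s["clock"])
    if hit or fd(s)[1]<-7: break
E
```

```text
-65.5 False [  0.23 -65.46  48.27] [ 0.04 -3.57 -1.18] 21.99
-65.0 False [  0.26 -64.98  48.3 ] [ 0.66 -3.48 -1.93] 22.24
-64.5 False [  0.26 -64.46  48.32] [-0.32 -3.87 -0.61] 22.49
-64.0 False [  0.27 -63.95  48.31] [-0.09 -3.44 -0.77] 22.74
-63.5 False [  0.24 -63.46  48.29] [-0.5  -2.96 -0.45] 22.99
-63.0 False [  0.23 -62.96  48.26] [ 0.25 -4.12 -1.28] 23.24
-62.5 False [  0.23 -62.44  48.26] [ 0.51 -3.04 -1.53] 23.49
-62.0 False [  0.23 -61.98  48.27] [ 0.31 -2.94 -1.38] 23.74
-61.5 False [  0.25 -61.45  48.29] [ 0.38 -2.78 -1.15] 23.99
-61.0 False [  0.24 -60.92  48.28] [ 0.22 -3.79 -2.32] 24.24
-60.5 False [  0.23 -60.39  48.27] [ 0.31 -3.53 -2.87] 24.49
-60.0 False [  0.21 -59.88  48.26] [-0.4  -1.21 -2.36] 24.74
-59.5 False [  0.22 -59.36  48.26] [ 0.26 -0.02 -2.12] 24.99
-59.0 False [  0.19 -58.83  48.24] [-0.    1.62 -3.18] 25.24
-58.5 False [  0.21 -58.31  48.24] [ 0.04  1.95 -3.53] 25.49
-58.0 False [  0.2  -57.77  48.24] [-0.82  4.52 -4.67] 25.74
-57.5 False [  0.2  -57.33  48.25] [-0.23  4.89 -4.92] 25.99
-57.0 False [  0.22 -57.1   48.32] [ 0.28  2.89 -3.42] 26.24
-56.5 False [  0.38 -56.7   48.42] [ 0.33  0.46 -2.57] 26.49
-56.0 False [  0.33 -56.07  48.35] [-0.33  0.14 -1.99] 26.74
-55.5 False [  0.28 -55.46  48.32] [ 0.45 -0.23 -2.3 ] 26.99
-55.0 False [  0.31 -55.12  48.37] [ 0.2  -3.64 -2.32] 27.24
-54.5 False [  0.36 -55.02  48.46] [-0.95 -7.07  0.83] 27.49
```

The toe drop shows clearly: the drag fell and then reversed between -60 and -57. The stop was met at about -55. Next I'll press up to about 16 N.

```bash
python3 - <<'E'
from h import *
np.set_printoptions(precision=2,suppress=True)
y=-54.5
def av(n=4):
    a=[]
    for _ in range(n): bot.dwell(.03); a.append(fd(bot.read_state()))
    return np.mean(a,0)
while y<-52:
    y+=.2
    hit=bot.servo_line(dk(.25,y,48.3),speed=5,until_force=6)
    f=av(); s=bot.read_state(); print(round(y,2),hit,pd(s),f,"%.2f"%s["clock"])
    if hit or f[1]<-15: break
bot.dwell(.4); print(av(8))
E
```

```text
-54.3 False [  0.39 -54.98  48.51] [-0.01 -7.78  1.85] 27.88
-54.1 False [  0.44 -54.94  48.6 ] [-0.91 -9.17  2.29] 28.26
-53.9 False [  0.44 -54.87  48.61] [ -0.84 -11.01   2.81] 28.64
-53.7 False [  0.46 -54.84  48.65] [ -0.8  -12.56   3.77] 29.02
-53.5 False [  0.48 -54.81  48.7 ] [ -1.35 -13.76   4.38] 29.41
-53.3 False [  0.54 -54.81  48.78] [ -1.34 -15.6    5.06] 29.79
[ -1.3  -15.49   4.89]
```

```bash
python3 - <<'E'
from h import *
np.set_printoptions(precision=2,suppress=True)
bot.servo_line(dk(.25,-54.8,48.3),speed=5)
s=bot.read_state(); print(pd(s),fd(s))
bot.move_gripper(52)
s=bot.read_state(); print(pd(s),fd(s),s["grip_width"])
c=shot("wrist"); cv2.imwrite("pics/r0.png",c["image"])
bot.servo_line(dk(.25,-54.8,150),speed=80)
bot.servo_line(dk(0,0,230),speed=150)
s=bot.read_state(); print(pd(s),fd(s),s["clock"])
c=shot("wrist"); cv2.imwrite("pics/r1.png",c["image"]); import pickle; pickle.dump(c,open("r1.pkl","wb"))
t=shot("top"); cv2.imwrite("pics/topend.png",t["image"])
E
```

```text
[  0.35 -55.05  48.41] [-0.54 -5.47  0.29]
[  0.3  -54.58  48.36] [-0.1   0.35 -0.86] 52.11217501856442
[ -0.31  -0.33 229.08] [-0.02  0.13 -0.29] 33.5417
```

View pics/r1.png

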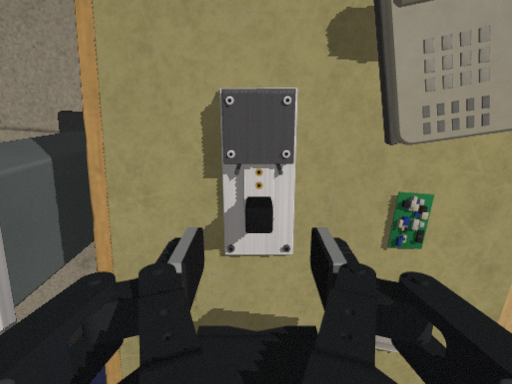

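View pics/topend.png

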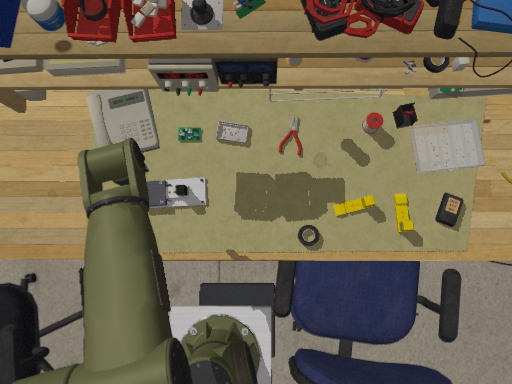

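The sled sits square in the pocket with its grip at px (246–272, 197–233). The bystanders look unmoved in the top view. One numeric check of the sled's y before handing in.

```bash
python3 - <<'E'
from meas import *
import pickle
np.set_printoptions(precision=2,suppress=True)
c=pickle.load(open("r1.pkl","rb")); g=cv2.cvtColor(c["image"],cv2.COLOR_BGR2HSV).astype(int)
roi=np.zeros(g.shape[:2],bool); roi[190:240,235:285]=1
k=biggest(roi&(g[...,2]<50),(258,215)); x,y,w,h=cv2.boundingRect(k)
e=plane(c,[[x+w/2,y+h-.5]],68)[0]-M; print("rear edge dock x,y",e@V,e@U,"origin y",e@U+15)
P=cloud(c); print("grip top z",np.median(P[220:230,250:268,2]),"shoe/tongue top z",np.median(P[188:194,250:266,2]), "block top", np.median(P[115:140,240:275,2]))
print("yaw",cv2.fitLine(plane(c,np.float64([(x0,y0) for x0,y0 in k[:,0] if y0>y+15 and y0<y+h-4 and x0<x+w/2]),68)[:,:2].astype(np.float32),2,0,.01,.01).ravel(), U)
s=bot.read_state(); print(s["ft_force"],s["clock"])
bot.finish_job()
E
```

```text
rear edge dock x,y 0.18703759007137313 -69.38670404775016 origin y -54.38670404775016
grip top z 69.07194686477226 shoe/tongue top z 22.848890689856802 block top 32.92101197628517
yaw [  0.05  -1.   497.54 123.84] [-0.06  1.    0.  ]
[-0.23 -0.27  0.32] 33.6417
the job is handed in; nothing more can be done
```

The sled is docked and released, and I handed the job in at about 33.6 s of the 69 s allowed. `finish_job` reports no verdict, so the result below is from my own measurements.

- **Method:** I gripped the sled across its block and set the tongue on the bed centred on the pocket. I then slid it in by small force-watched steps.
- **Toe and stop:** The toe was met with the nose about 16 mm in, giving about 6 N of resistance. It dropped into the notch with the tool 60 to 57 mm before the mouth, where the drag fell and reversed. The rigid stop was met with the tool about 55 mm before the mouth.
- **Pressing home:** I pressed to a steady wrist force of about 15.5 N and held it there for about 0.7 s. I then eased off and released. The highest force reading I took was below the 25 N limit.
- **Last checks:**
  - The sled's origin is at about y = -54 mm and x = +0.2 mm in the dock frame.
  - The sled is square to the dock within about 0.02 rad.
  - The grip top reads 69 mm and the tongue top 22.8 mm. The expected heights are 68 and 22, and the camera also reads the block top about 1 mm high, so the sled is flat.
  - The arm is clear, with no force on the tool.
  - In the top view the four bystanders look unmoved; I did not measure their positions.

No check failed or disagreed beyond the roughly 2 mm calibration error. The toe's drop was only inferred from the force, since it cannot be seen.

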